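Pull the spring clip with a hooked pick and take the pulley off its spindle

TASK

Take the toothed pulley off the drive unit: catch the eye of the spring clip with the hooked pick and pull the clip out of its groove in the spindle, without touching the clip with the fingers while it is on the spindle. Then lay the pick down on the worktop, lift the pulley off the spindle and set it down flat on the green mat beside the drive unit. Leave the clip lying on the mat as well, drop neither pick nor pulley, and leave the things around undisturbed.

Things in the scene. Friction and masses are not known exactly. Their poses are not given: they have to be found in the camera images.
- service_mat: Dark green rubber mat, 250 x 300 x 2 mm, fixed flat on the worktop; origin at the centre of its underside, z up, x along the 250 mm side, y along the 300 mm side.
- drive_unit: Upright gear head fixed on the mat: square aluminium foot 84 x 84 x 9 mm with four screw heads, dark ribbed round body 54 mm across up to 37 mm, aluminium boss 35 mm across up to 41 mm, then a vertical steel spindle 24 mm across up to 93 mm. Origin at the centre of the foot's underside, z up along the spindle.
- clip_groove (a point): Point on the spindle axis at the floor of the clip groove, 75.2 mm above the foot's underside. The groove is 5.6 mm high; its core is 17 mm across (the spindle is 24 mm). The clip's origin lies here while the clip is seated.
- pulley: Loose aluminium toothed pulley, 58 mm across, 34 mm high, about 0.18 kg, bore 27 mm, on the spindle, resting on the boss; the clip lies on its top face and holds it down. The spindle stands 18 mm above its top face. Grip it across its 58 mm from above; lifted 55 mm it clears the spindle. Origin at the centre of its underside, z up along its axis.
- spring_clip: Flat grey-brown spring-steel clip, 4 mm thick, 63 mm long, level in the groove on top of the pulley, free to turn there. Two sprung jaws close behind the core. Origin on the underside, at the centre of the circle that the jaws embrace; x points to the eye, z up. Pulled level along +x with about 8 to 12 N, it snaps off the core within 10 mm; drawn on 60 mm, it drops over the pulley's rim to the mat.
- clip_eye (a point): Centre of the round eye in the clip's lug, just outside the pulley's rim: 38 mm from the clip's origin along its x, 2 mm above its underside. The hole is 15 mm across and goes through; the rim round it is 5 mm wide.
- hook_pick: Loose hook pick, 0.09 kg, 175 mm long, lying with its hook pointing down. Yellow flat-sided handle with black bands, 26 mm wide (y), 24 mm high (z), from x = -50 to +42 mm. Its 5 mm steel shank rises to 26 mm above the handle's underside and turns straight down at x = 121.5 mm. Origin on the handle's underside, x to the hook, z up. Grip it across its width near x = +10 mm.
- hook_tip (a point): Lower end of the pick's hook, 121.5 mm from the pick's origin along its x and 2 mm above the level of the handle's underside. The hook is 5.2 mm thick; about 20 mm of it is clear below the level shank.
- screwdriver: Loose screwdriver with a red handle, 166 mm long, lying on the worktop at the left; to be left alone.
- reagent_bottle: Loose white plastic bottle with a screw cap, 49 mm across, 117 mm high, standing at the left; to be left alone.

How it is judged (in metres and radians):
On the way, in this order (a step that is already met when the one before it is completed fails the run):
1. the hook stands down through the eye of the clip while the clip is still seated in its groove (horizontal distance between hook_tip and clip_eye below 0.009 m and z of hook_tip in the frame of spring_clip below -0.001 m and distance between spring_clip and clip_groove below 0.005 m), for 0.1 s.
2. the clip has come off the groove, drawn by the hook (clip origin over 20 mm from the spindle axis, hook end within 30 mm of the eye) (horizontal distance between spring_clip and clip_groove above 0.02 m and horizontal distance between hook_tip and clip_eye below 0.03 m), for 0.02 s.
3. the pulley has been lifted clear above the end of the spindle (z of pulley in the frame of drive_unit above 0.0935 m), for 0.05 s.
At the end, for the whole second after the job is handed in: Clip still on the mat, origin within its outline, under 40 mm up, over 30 mm from the spindle axis; pulley still and flat on the mat (under 6 mm up, tilt under 0.06 rad), centre within its outline and over 60 mm from the spindle axis; pick lying still on worktop or mat, origin under 30 mm up (x of spring_clip in the frame of service_mat between -0.125 and 0.125 m and y of spring_clip in the frame of service_mat between -0.15 and 0.15 m and z of spring_clip in the frame of service_mat below 0.04 m and horizontal distance between spring_clip and clip_groove above 0.03 m and linear speed of each of spring_clip, pulley, hook_pick below 0.02 m/s and x of pulley in the frame of service_mat between -0.125 and 0.125 m and y of pulley in the frame of service_mat between -0.15 and 0.15 m and z of pulley in the frame of service_mat below 0.006 m and angle between pulley's own z axis and vertical below 0.06 rad and horizontal distance between pulley and drive_unit above 0.06 m and height (world z) of hook_pick below 0.03 m); the robot touches nothing.
It fails at once if the fingers press on the clip (over 1 N) while it is on the spindle (contact force between the fingers and spring_clip above 1 N and horizontal distance between spring_clip and clip_groove below 0.012 m).
It fails at once if the pulley falls: untouched by the fingers and faster than 0.6 m/s (contact force between the fingers and pulley below 0.05 N and linear speed of pulley above 0.6 m/s).
It fails at once if the pick falls: untouched by the fingers and faster than 0.6 m/s (contact force between the fingers and hook_pick below 0.05 N and linear speed of hook_pick above 0.6 m/s).
It fails at once if the screwdriver or the bottle is moved by more than 25 mm (distance of any of screwdriver, reagent_bottle from where it was at the start of the episode above 0.025 m).
It also fails if it takes over 58 s, if anything falls off the work surface, if the arm or the gripper's body presses on something with over 40 N, if the wrist force passes 120 N, or if a joint passes its speed limit or range.

ROBOT

A 6-joint arm with a two-finger parallel gripper is mounted at the origin on a cart in front of the work surface, level with it; the furniture and walls round the work are solid. World frame = base frame: x ahead of the robot, y to its left, z up, the work surface at z = 0. Lengths are in mm, angles in rad, forces in N, time in s.
With the tool pointing down it reaches from about 275 to 725 mm from the base axis. Payload 5.6 kg.
Tool frame: the origin (TCP) lies at the very end of the fingers, on their centre line; the grasp point (between the pads) lies 19 mm behind it; z points along the fingers, y is the line along which they close (so a half turn about z gives the same grasp; the last joint's range is limited). The gripper opens to 85 mm and grips with 20 to 120 N. Pads are 22 mm wide; open, the fingers measure 114 mm over their backs; the gripper's body (76 mm by 85 mm) begins 54 mm behind the grasp point. The pads swing forward as they close: fully open they stand 13 mm farther back than shut.
Start: joints at [1.577, 0.255, 0.108, 0, -1.424, -0.285], TCP at [151.334, 528.764, 194.683] pointing down, gripper open.
Joint ranges: [-2.95, 2.95], [-1.21, 1.97], [-1.09, 1.5], [-2.87, 1.71], [-2.94, -0.07], [-3.05, 3.05]. Speed limits (rad/s): [2.57, 2.57, 3.14, 3.14, 3.14, 3.14].

INTERFACE

Orientations are given as a rotation vector (axis times angle).
In Python, from plant import manip gives the robot as it stands.
- The arm moves only by the tool step_arm, never from a script. Its argument "series" is a list of rows, each an object with "delta_pos": the shift along the world's x, y, z in cm, a list of three; "turn": the turn about the world's z in degrees. In form: [{"delta_pos": [x, y, z], "turn": turn}, ...]. A call has exactly 8 rows; each row shifts and turns the commanded pose from where the row before left it; what a row does not reach is not made up. A row lasts 1/10 s, in which the tool goes at most 50 mm and 8.59 degrees, less where a joint would pass 70% of its speed; a pose out of reach is approached as far as the arm can. A call is refused whole if a number of a shift passes 5 or a number of a turn 8.59, either way. A call with a gripper value outside its range is refused whole. "claw" is the opening in per cent of the stroke, from 0 (shut) to 100 (fully open), set as the call begins (left out, the last holds). The fingers move at their own pace and stop on an object; "squeeze" is the grip in N (left out, the last holds). Time passes only in rows, so rows that do not move let the fingers close, or fill a call up. It gives the time, the measured TCP pose, the force, the opening and the grip force at its end, in the units of the state.
- manip.state(): the state, without advancing time (a new reading comes with each control period).
- manip.get_image(name): name is "side" or "top"; returns a dict with "image" (480x640x3 uint8, red, green, blue), "mtx" (3x3 intrinsics, pixels), "world_from_camera" (4x4, takes a point from camera to world coordinates). Camera axes: x right, y up, looking along -z (the intrinsics and any distortion apply to the point x, -y, -z); pixel columns grow to the right and rows downward; lengths in mm; the calibration is good to about 2 mm. A picture is of the moment at which its call begins. There is no depth.
- manip.job_done(): hands the job in; it is judged then, once.
The state is a dict: "clock": time; "q": joint angles; "joint_vel": joint speeds; "joint_efforts": joint torques, N m; "eef_pos": TCP position; "tool_rot": TCP orientation; "ft_force": force on the tool from outside, world axes, zero at the start; "wrist_torque": the same for the moment, N m; "grip_width": finger opening in mm; "grasp_force": force on a finger pad.
Only numpy, scipy, OpenCV 4.12 (cv2) and the standard library are available. Lean on these libraries where they do the work, as an engineer would, in place of code of your own. Each camera call takes 0.05 s, during which the arm holds its last target. There are 200 camera calls.

## Working session

There is one attempt and no reset: what is moved stays moved. The work goes in short steps, Python scripts to look and compute and a tool call to move; the robot and the scene stay as the last step left them, time stands still between calls to the robot, and variables do not carry over. Pictures are saved under pics/ and viewed, at most 10 in all, crops included, and the job is handed in when it is done.

Besides the shell and the picture viewer there is one more tool, called after "Call:" as name(argument=value, ...) on one line, values as JSON. step_arm: Moves the arm, as the interface text tells. Its arguments: {"type":"object","properties":{"series":{"type":"array"},"claw":{"type":"number"},"squeeze":{"type":"number"}},"required":["series"]}

```bash
mkdir -p pics; cat > h.py <<'E'
import numpy as np, cv2, sys
from plant import manip
def cam(n):
    d=manip.get_image(n); return d["image"],np.array(d["mtx"]),np.array(d["world_from_camera"]),d
def ray(px,K,T):
    v=np.linalg.inv(K)@np.array([px[0],px[1],1.]); v=np.array([v[0],-v[1],-v[2]])
    return T[:3,3],T[:3,:3]@v
def onz(px,K,T,z):
    o,v=ray(px,K,T); return o+v*(z-o[2])/v[2]
def proj(p,K,T):
    c=np.linalg.inv(T)@np.r_[p,1]; u=K@np.array([c[0],-c[1],-c[2]]); return u[:2]/u[2]
def save(im,f): cv2.imwrite(f,im[:,:,::-1])
E
python3 - <<'E'
from h import *
for n in("top","side"):
    im,K,T,d=cam(n); save(im,f"pics/{n}0.png"); print(n,d.keys(),K.round(1).tolist(),T.round(3).tolist())
print(manip.state())
E
```

```text
top dict_keys(['image', 'mtx', 'world_from_camera']) [[479.4, 0.0, 323.1], [0.0, 479.4, 233.5], [0.0, 0.0, 1.0]] [[-0.026, 0.984, -0.173, 320.512], [-1.0, -0.025, 0.008, -24.405], [0.003, 0.174, 0.985, 1092.832], [0.0, 0.0, 0.0, 1.0]]
side dict_keys(['image', 'mtx', 'world_from_camera']) [[538.3, 0.0, 320.5], [0.0, 538.3, 244.0], [0.0, 0.0, 1.0]] [[0.908, 0.247, -0.339, 68.227], [-0.419, 0.563, -0.712, -867.316], [0.015, 0.789, 0.615, 821.592], [0.0, 0.0, 0.0, 1.0]]
{'clock': 0.1, 'q': array([ 1.57658349e+00,  2.55721164e-01,  1.07159492e-01, -4.17047175e-04,
       -1.42387613e+00, -2.84580116e-01]), 'joint_vel': array([ 0.0011152 , -0.00185368,  0.00327169,  0.00113898,  0.00198251,
        0.00075386]), 'joint_efforts': array([-2.01308627e-03, -3.87604094e+01,  2.38474524e+01,  5.37789702e+00,
       -3.79534191e-03, -2.60545782e-06]), 'eef_pos': array([151.18061729, 528.3124704 , 193.87958103]), 'tool_rot': array([ 3.10943835e+00, -4.36371539e-01, -2.67967190e-04]), 'ft_force': array([-0.57495955, -0.04574309, -0.18806009]), 'wrist_torque': array([ 0.00320978, -0.03300116,  0.0334151 ]), 'grasp_force': 0.0, 'grip_width': 85.12559299406351}
```

View pics/top0.png

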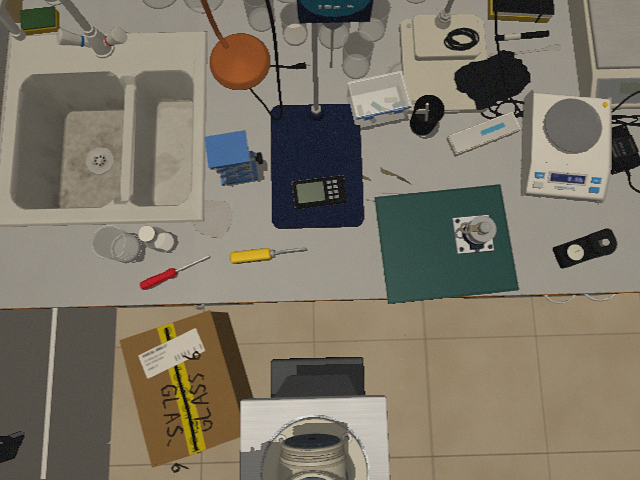

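View pics/side0.png

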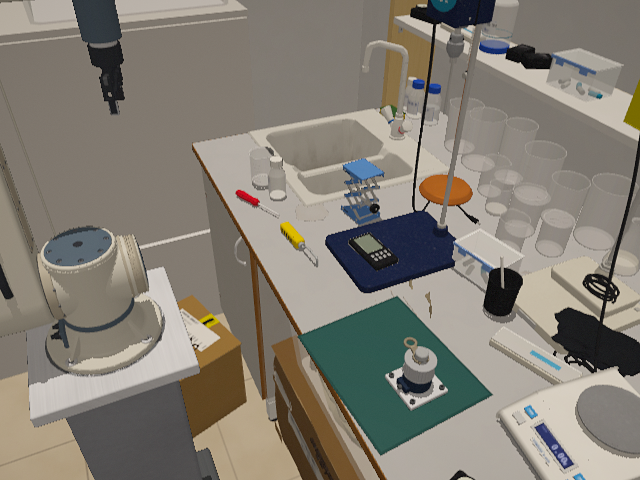

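The top view shows the pick at (265,255) with its hook to the right (−y), and the drive unit at (478,233) on the mat. The side view shows the clip eye near (410,343). I'll measure these next, using enlarged crops.

```bash
python3 - <<'E'
from h import *
a,K,T,_=cam("top"); b,K2,T2,_=cam("side")
c1=cv2.resize(a[205:265,440:520],None,fx=5,fy=5,interpolation=cv2.INTER_CUBIC)
c2=cv2.resize(b[325:415,370:470],None,fx=4,fy=4,interpolation=cv2.INTER_CUBIC)
c3=cv2.resize(a[235:275,220:320],None,fx=4,fy=4,interpolation=cv2.INTER_CUBIC)
c4=cv2.resize(b[210:275,270:330],None,fx=4,fy=4,interpolation=cv2.INTER_CUBIC)
can=np.zeros((600,800,3),np.uint8)
can[:300,:400]=c1; can[:360,400:]=c2; can[300:460,:400]=c3[:, :400]; can[360:600,400:640]=c4[:240]
save(can,"pics/crop0.png")
h=cv2.cvtColor(a,cv2.COLOR_RGB2HSV)
m=cv2.inRange(h,(20,150,120),(35,255,255)); m[:235]=0;m[275:]=0;m[:,:200]=0;m[:,320:]=0
ys,xs=np.nonzero(m); print("yellow",len(xs),xs.min(),xs.max(),cv2.minAreaRect(np.c_[xs,ys].astype(np.float32)))
g=cv2.inRange(h,(70,80,40),(95,255,140)); g[:180]=0; g[:,:370]=0; g[:,530:]=0;g[310:]=0
cs,_=cv2.findContours(g,0,2); c=max(cs,key=cv2.contourArea); r=cv2.boxPoints(cv2.minAreaRect(c)); 
ap=cv2.approxPolyDP(cv2.convexHull(c),8,True)[:,0]
print("mat",[onz(p,K,T,2)[:2].round(1).tolist() for p in ap])
# foot: bright in mat region
E
```

```text
yellow 432 230 270 ((249.7747344970703, 255.08534240722656), (10.866235733032227, 40.193389892578125), 83.2901611328125)
mat [[618.1, -450.3], [373.8, -469.3], [352.1, -175.3], [596.3, -156.9]]
```

View pics/crop0.png

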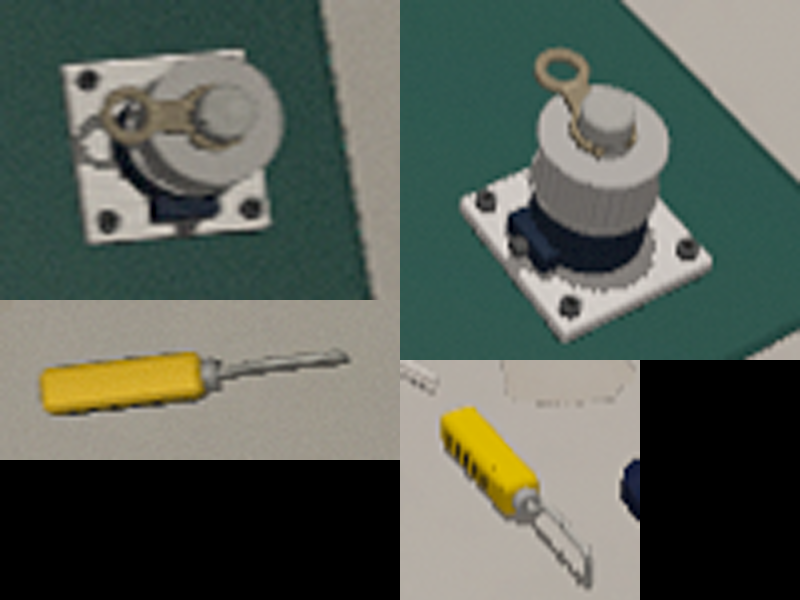

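The crops show these top-view positions: eye centre ≈(465.3,227.3), spindle top ≈(485.5,226.5), and hook bend ≈(306.5,248.9). In the side view the eye is ≈(410.4,342.4). The clip points to +y, towards the pick.

```bash
python3 - <<'E'
from h import *
a,K,T,_=cam("top"); b,K2,T2,_=cam("side")
def tri(p,q):
    o1,v1=ray(p,K,T);o2,v2=ray(q,K2,T2); v1/=np.linalg.norm(v1); v2/=np.linalg.norm(v2)
    s=np.linalg.lstsq(np.c_[v1,-v2],o2-o1,rcond=None)[0]; A=o1+s[0]*v1;B=o2+s[1]*v2
    return ((A+B)/2).round(1),np.linalg.norm(A-B).round(1)
print("eye",tri((465.2,227.2),(410.3,342.3)),onz((465.2,227.2),K,T,79.2),onz((410.3,342.3),K2,T2,79.2))
print("spin",tri((485.4,226.4),(422,350.6)),onz((485.4,226.4),K,T,95),onz((422,350.6),K2,T2,95))
ft=np.array([(62,65),(243,50),(272,225),(88,243)])/5+[439.6,204.6]
F=np.array([onz(p,K,T,11)[:2] for p in ft]);print("foot",F.round(1).tolist(),F.mean(0).round(1))
fs=np.array([(460,205),(564,335),(712,265),(610,160)])-[400,0]; fs=fs/4+[369.6,324.6]
F=np.array([onz(p,K2,T2,11)[:2] for p in fs]);print("footside",F.round(1).tolist(),F.mean(0).round(1))
for n,p,z in(("rear",(41,390),24),("front",(202,375),24),("bend",(347,355),26)):
    print(n,onz(np.array([p[0]/4+219.6,(p[1]-300)/4+234.6]),K,T,z).round(1))
# side: pick
for n,p,z in(("frontS",(520,503),12),("tipS",(588,583),2),("bendS",(586,545),24)):
    print(n,onz(np.array([(p[0]-400)/4+269.6,(p[1]-360)/4+209.6]),K2,T2,z).round(1))
h=cv2.cvtColor(a,cv2.COLOR_RGB2HSV)
m=cv2.inRange(h,(20,150,120),(35,255,255)); m[:235]=0;m[275:]=0;m[:,:200]=0;m[:,320:]=0
ys,xs=np.nonzero(m); r=cv2.boxPoints(cv2.minAreaRect(np.c_[xs,ys].astype(np.float32)))
print("box",[onz(p,K,T,20)[:2].round(1).tolist() for p in r])
E
```

```text
eye (array([ 504.7, -338.5,   80.3]), np.float64(0.2)) [ 505.0346395 -338.8367775   79.2      ] [ 505.25651517 -337.68977131   79.2       ]
spin (array([ 502.4, -375.9,   98.2]), np.float64(0.3)) [ 502.79876987 -376.94922778   95.        ] [ 504.41917621 -373.78169757   95.        ]
foot [[540.7, -331.3], [545.7, -415.5], [463.9, -421.7], [457.8, -337.1]] [ 502.  -376.4]
footside [[456.8, -340.0], [462.9, -420.5], [544.7, -416.4], [535.8, -346.2]] [ 500.1 -380.8]
rear [460.3 177.5  24. ]
front [466.5  87.3  24. ]
bend [475.5   5.6  26. ]
frontS [465.7  86.4  12. ]
tipS [477.4  11.7   2. ]
bendS [479.6  20.   24. ]
box [[472.4, 179.6], [480.8, 89.8], [456.2, 87.1], [447.8, 176.6]]
```

Call:
step_arm(series=[{"delta_pos":[1.96,-2.56,0],"turn":-4.31},{"delta_pos":[1.96,-2.56,0],"turn":-4.31},{"delta_pos":[1.96,-2.56,0],"turn":-4.31},{"delta_pos":[1.96,-2.56,0],"turn":-4.31},{"delta_pos":[1.96,-2.56,0],"turn":-4.31},{"delta_pos":[1.96,-2.56,0],"turn":-4.31},{"delta_pos":[1.96,-2.56,0],"turn":-4.31},{"delta_pos":[1.96,-2.56,0],"turn":-4.31}], claw=60, squeeze=80)

```text
clock: 1.1
eef_pos: [308.7, 322.8, 194.8]
tool_rot: [-2.84, 1.343, 0.0]
ft_force: [1.3, 0.8, -0.2]
grip_width: 51.3
grasp_force: 0.0
```

Call:
step_arm(series=[{"delta_pos":[1.96,-2.56,0],"turn":-4.31},{"delta_pos":[1.96,-2.56,0],"turn":-4.31},{"delta_pos":[1.96,-2.56,-1],"turn":-4.31},{"delta_pos":[1.96,-2.56,-1],"turn":-4.31},{"delta_pos":[1.96,-2.56,-1],"turn":-4.31},{"delta_pos":[1.96,-2.56,-1],"turn":-4.31},{"delta_pos":[1.96,-2.56,-1],"turn":-4.31},{"delta_pos":[1.96,-2.56,-1],"turn":-4.31}])

```text
clock: 1.9
eef_pos: [465.6, 118.0, 134.4]
tool_rot: [-2.314, 2.124, -0.0]
ft_force: [0.8, 0.3, -0.4]
grip_width: 51.3
grasp_force: 0.0
```

Call:
step_arm(series=[{"delta_pos":[0,0.1,-2],"turn":0},{"delta_pos":[0,0,-2.5],"turn":0},{"delta_pos":[0,0,-2.5],"turn":0},{"delta_pos":[0,0,-2],"turn":0},{"delta_pos":[0,0,-1.5],"turn":0},{"delta_pos":[0,0,-1],"turn":0},{"delta_pos":[0,0,-0.7],"turn":0},{"delta_pos":[0,0,-0.4],"turn":0}])

```text
clock: 2.7
eef_pos: [465.0, 120.2, 8.5]
tool_rot: [2.318, -2.121, 0.0]
ft_force: [-0.4, -0.8, -0.9]
grip_width: 51.1
grasp_force: 0.0
```

```bash
python3 - <<'E'
from h import *
a,K,T,_=cam("top"); b,K2,T2,_=cam("side"); s=manip.state(); print(s["eef_pos"],s["ft_force"])
c1=cv2.resize(a[205:285,205:325],None,fx=3.3,fy=3.3,interpolation=cv2.INTER_CUBIC)
c2=cv2.resize(b[180:280,250:350],None,fx=4,fy=4,interpolation=cv2.INTER_CUBIC)
can=np.zeros((400,800,3),np.uint8); can[:c1.shape[0],:c1.shape[1]]=c1; can[:,400:]=c2; save(can,"pics/g1.png")
E
```

```text
[464.96786267 120.19535961   8.63873707] [0.19970973 0.34682241 0.51713865]
```

View pics/g1.png

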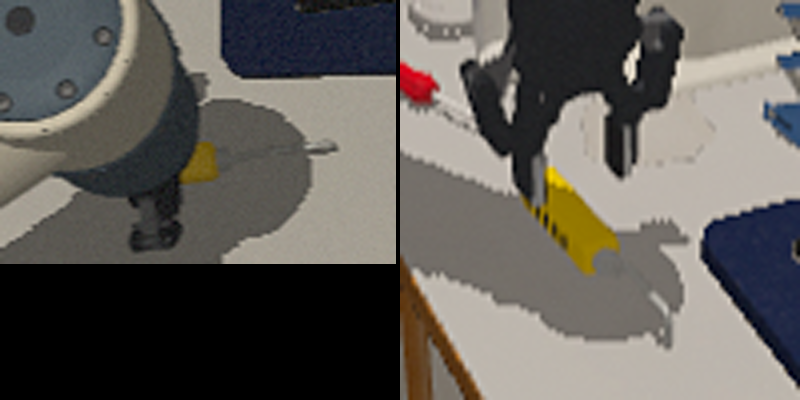

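The fingers straddle the handle (right crop, ≈(570,190)). I'll lower a little more and close.

Call:
step_arm(series=[{"delta_pos":[0,0,-0.3],"turn":0},{"delta_pos":[0,0,-0.3],"turn":0},{"delta_pos":[0,0,0],"turn":0},{"delta_pos":[0,0,0],"turn":0},{"delta_pos":[0,0,0],"turn":0},{"delta_pos":[0,0,0],"turn":0},{"delta_pos":[0,0,0],"turn":0},{"delta_pos":[0,0,0],"turn":0}], claw=0)

```text
clock: 3.6
eef_pos: [464.9, 120.2, 2.7]
tool_rot: [-2.317, 2.121, 0.0]
ft_force: [0.2, -0.1, -0.1]
grip_width: -0.2
grasp_force: 0.0
```

```bash
python3 - <<'E'
from h import *
a,K,T,_=cam("top"); b,K2,T2,_=cam("side"); s=manip.state(); print(s["eef_pos"],s["ft_force"],s["grip_width"])
c1=cv2.resize(a[205:285,205:325],None,fx=3.3,fy=3.3,interpolation=cv2.INTER_CUBIC)
c2=cv2.resize(b[180:280,250:350],None,fx=4,fy=4,interpolation=cv2.INTER_CUBIC)
can=np.zeros((400,800,3),np.uint8); can[:c1.shape[0],:c1.shape[1]]=c1; can[:,400:]=c2; save(can,"pics/g2.png")
E
```

```text
[464.95821488 120.17671946   2.71138635] [-0.90713781 -0.09659716 -0.42182034] 0.1280677015212962
```

View pics/g2.png

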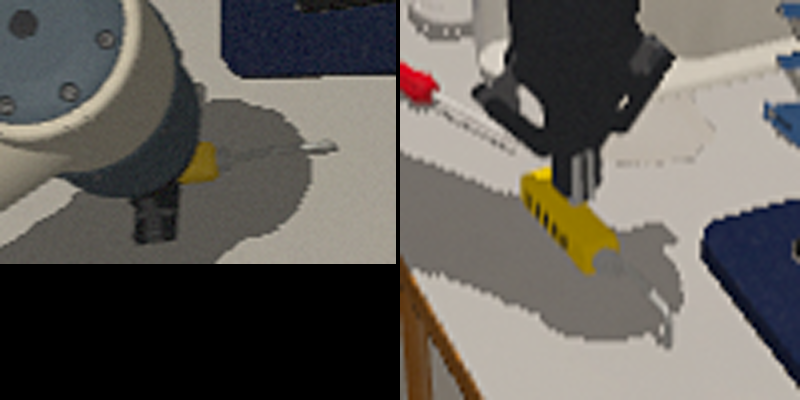

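```bash
python3 - <<'E'
from h import *
b,K2,T2,_=cam("side")
for z in (2.7,20,30,40): print(z,(proj([465,120.2,z],K2,T2)-[250,180])*4+[400,0])
for p in([464.7,129.2,24],[460.3,178.5,24],[468.4,87.4,24],[468.4,87.4,0],[475.5,8.2,2]): print(p,(proj(p,K2,T2)-[250,180])*4+[400,0])
E
```

```text
2.7 [576.21983374 242.76551005]
20 [575.78602744 220.5799253 ]
30 [575.5320951  207.59339742]
40 [575.2757946  194.48575846]
[464.7, 129.2, 24] [569.659015   207.53515303]
[460.3, 178.5, 24] [533.5994035  166.75190434]
[468.4, 87.4, 24] [601.64104575 243.77164046]
[468.4, 87.4, 0] [601.96339808 274.76918804]
[475.5, 8.2, 2] [665.99140412 345.79146368]
```

```bash
python3 - <<'E'
from h import *
b,K2,T2,_=cam("side")
print([proj([151.2,528.3,z],K2,T2).round(1).tolist() for z in(194,224)], "top",proj([151.2,528.3,194],*cam("top")[1:3]))
im=cv2.imread("pics/side0.png"); c=im[60:135,70:150]; can=cv2.resize(c,None,fx=5,fy=5,interpolation=cv2.INTER_CUBIC)
t=cv2.imread("pics/top0.png")[400:480,0:80]; t=cv2.resize(t,None,fx=4.6875,fy=4.6875)
cv2.imwrite("pics/s0.png",np.hstack([can,t]))
E
```

```text
[[122.1, 125.0], [119.6, 114.2]] top [ 12.73317108 422.96077784]
```

View pics/s0.png

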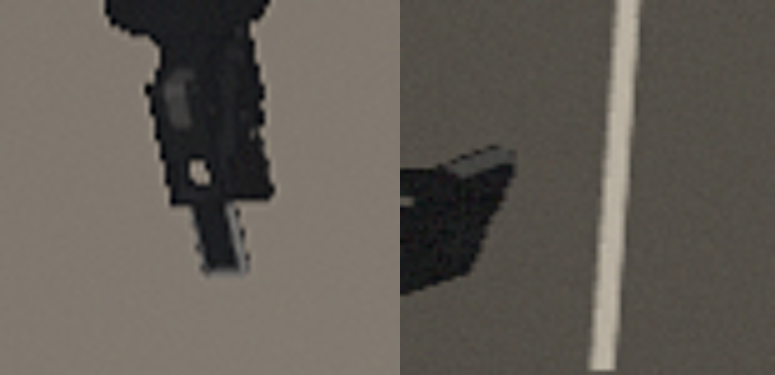

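The fingertips appear about 30 mm higher than the reported TCP, both here (≈(115,114) against a projected (122,125)) and in the previous crop. The grasp closed above the handle. I'll reopen and descend further, watching the force.

Call:
step_arm(series=[{"delta_pos":[0,0,0],"turn":0},{"delta_pos":[0,0,0],"turn":0},{"delta_pos":[0,0,0],"turn":0},{"delta_pos":[0,0,0],"turn":0},{"delta_pos":[0,0,-0.3],"turn":0},{"delta_pos":[0,0,-0.3],"turn":0},{"delta_pos":[0,0,-0.2],"turn":0},{"delta_pos":[0,0,0],"turn":0}], claw=60)

```text
clock: 4.65
eef_pos: [464.6, 120.0, -5.8]
tool_rot: [2.317, -2.121, -0.0]
ft_force: [0.0, 0.7, -0.3]
grip_width: 51.4
grasp_force: 0.0
```

Call:
step_arm(series=[{"delta_pos":[0,0,-0.2],"turn":0},{"delta_pos":[0,0,-0.2],"turn":0},{"delta_pos":[0,0,-0.2],"turn":0},{"delta_pos":[0,0,-0.2],"turn":0},{"delta_pos":[0,0,0],"turn":0},{"delta_pos":[0,0,0],"turn":0},{"delta_pos":[0,0,0],"turn":0},{"delta_pos":[0,0,0],"turn":0}])

```text
clock: 5.45
eef_pos: [465.0, 120.2, -13.2]
tool_rot: [-2.317, 2.121, -0.0]
ft_force: [0.4, -0.3, -1.0]
grip_width: 51.4
grasp_force: 0.0
```

```bash
python3 - <<'E'
from h import *
b,K2,T2,_=cam("side"); s=manip.state(); print(s["eef_pos"],s["ft_force"],s["grip_width"])
save(cv2.resize(b[170:280,240:360],None,fx=5,fy=5,interpolation=cv2.INTER_CUBIC),"pics/g3.png")
E
```

```text
[464.99922482 120.21423315 -13.22518834] [ 0.08976451  0.07488187 -0.08630617] 51.10691986198661
```

View pics/g3.png

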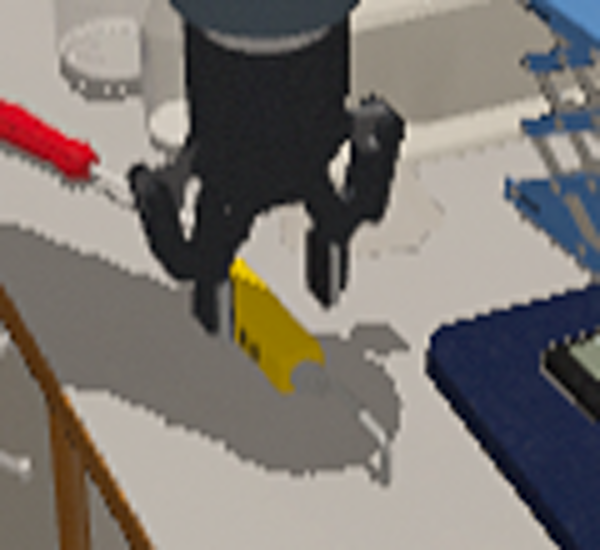

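The fingers are lower and still clear, with the near tip at px (281,236) and the far tip at (305.6,231).

```bash
python3 - <<'E'
from h import *
b,K2,T2,_=cam("side")
for z in (0,10,20,30): print(z,proj([439,118,z],K2,T2).round(1),proj([491,122.5,z],K2,T2).round(1))
E
```

```text
0 [284.7 244.6] [303.3 238.5]
10 [284.6 241.4] [303.3 235.3]
20 [284.5 238.2] [303.2 232.1]
30 [284.4 234.9] [303.2 228.9]
```

Call:
step_arm(series=[{"delta_pos":[0,0,-0.3],"turn":0},{"delta_pos":[0,0,-0.3],"turn":0},{"delta_pos":[0,0,-0.3],"turn":0},{"delta_pos":[0,0,-0.3],"turn":0},{"delta_pos":[0,0,-0.2],"turn":0},{"delta_pos":[0,0,-0.2],"turn":0},{"delta_pos":[0,0,0],"turn":0},{"delta_pos":[0,0,0],"turn":0}])

```text
clock: 6.35
eef_pos: [465.0, 120.2, -29.3]
tool_rot: [2.317, -2.121, 0.0]
ft_force: [0.9, -0.3, -0.6]
grip_width: 51.1
grasp_force: 0.0
```

Call:
step_arm(series=[{"delta_pos":[0,0,0],"turn":0},{"delta_pos":[0,0,0],"turn":0},{"delta_pos":[0,0,0],"turn":0},{"delta_pos":[0,0,0],"turn":0},{"delta_pos":[0,0,0],"turn":0},{"delta_pos":[0,0,0],"turn":0},{"delta_pos":[0,0,0],"turn":0},{"delta_pos":[0,0,0],"turn":0}], claw=0, squeeze=80)

```text
clock: 7.15
eef_pos: [465.4, 120.3, -28.8]
tool_rot: [-2.317, 2.12, -0.001]
ft_force: [-2.1, -0.2, 6.5]
grip_width: 24.1
grasp_force: 79.3
```

Call:
step_arm(series=[{"delta_pos":[0,0,0.5],"turn":0},{"delta_pos":[0,0,1.0],"turn":0},{"delta_pos":[0,0,1.7],"turn":0},{"delta_pos":[0,0,1.8],"turn":0},{"delta_pos":[0,0,1.8],"turn":0},{"delta_pos":[0,0,1.8],"turn":0},{"delta_pos":[0,-0.5,1.5],"turn":0},{"delta_pos":[0.3,-1.5,0.8],"turn":-0.6}])

```text
clock: 7.95
eef_pos: [468.5, 100.9, 81.7]
tool_rot: [-2.306, 2.13, -0.001]
ft_force: [0.2, -1.0, -1.4]
grip_width: 24.3
grasp_force: 78.7
```

Call:
step_arm(series=[{"delta_pos":[0.3,-2.2,0],"turn":-0.6},{"delta_pos":[0.3,-2.2,0],"turn":-0.6},{"delta_pos":[0.3,-2.2,0],"turn":-0.6},{"delta_pos":[0.3,-2.2,0],"turn":-0.6},{"delta_pos":[0.3,-2.2,0],"turn":-0.6},{"delta_pos":[0.3,-2.2,0],"turn":-0.6},{"delta_pos":[0.3,-2.2,0],"turn":-0.6},{"delta_pos":[0.3,-2.2,0],"turn":-0.6}])

```text
clock: 8.75
eef_pos: [491.8, -76.8, 80.2]
tool_rot: [-2.214, 2.228, 0.0]
ft_force: [0.5, 0.4, -0.4]
grip_width: 24.2
grasp_force: 78.7
```

Call:
step_arm(series=[{"delta_pos":[0.3,-2.2,0],"turn":-0.6},{"delta_pos":[0.3,-2.2,0],"turn":-0.6},{"delta_pos":[0.3,-2.2,0],"turn":-0.6},{"delta_pos":[0.3,-2.2,0],"turn":-0.6},{"delta_pos":[0.3,-2.2,0],"turn":-0.6},{"delta_pos":[0.3,-1.5,0],"turn":-0.6},{"delta_pos":[0.2,-1,0],"turn":0},{"delta_pos":[0,0,0],"turn":0}])

```text
clock: 9.55
eef_pos: [512.0, -211.6, 79.6]
tool_rot: [2.143, -2.297, -0.0]
ft_force: [-0.3, 0.5, -0.6]
grip_width: 24.5
grasp_force: 78.6
```

```bash
python3 - <<'E'
from h import *
a,K,T,_=cam("top"); b,K2,T2,_=cam("side"); s=manip.state(); print(s["eef_pos"],s["ft_force"],s["grip_width"],s["tool_rot"])
c1=cv2.resize(a[200:260,430:510],None,fx=5,fy=5,interpolation=cv2.INTER_CUBIC)
c2=cv2.resize(b[270:395,350:450],None,fx=4,fy=4,interpolation=cv2.INTER_CUBIC)
can=np.zeros((500,800,3),np.uint8); can[:300,:400]=c1; can[:,400:]=c2; save(can,"pics/e1.png")
E
```

```text
[ 511.82832026 -210.43531031   79.62500792] [ 0.19227611  0.04882916 -1.30719272] 24.0329951769728 [-2.14383381e+00  2.29632257e+00  6.75126058e-04]
```

View pics/e1.png

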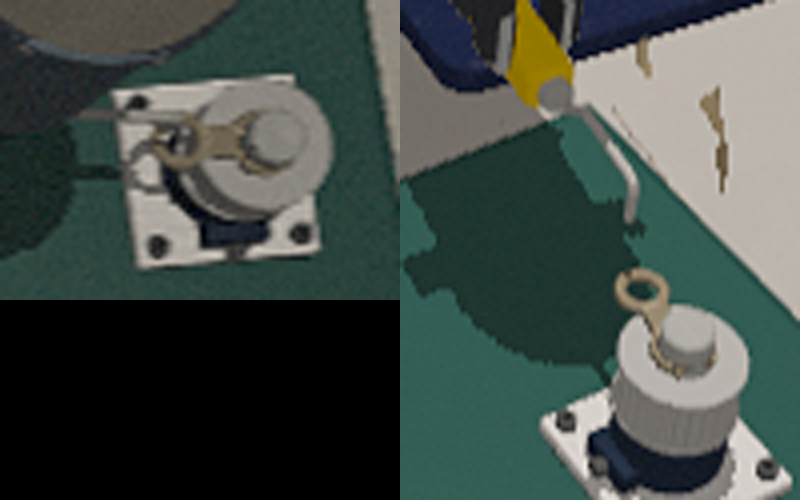

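The side crop shows the hook tip at px (407.4,324.6), still short of the eye. I'll compare that with the prediction.

```bash
python3 - <<'E'
from h import *
a,K,T,_=cam("top"); b,K2,T2,_=cam("side")
print(proj([504.5,-322.6,110],K2,T2), proj([504.5,-322.6,105],K2,T2))
print(proj([504.5,-325,134.5],K,T))
print(onz((407.4,324.6),K2,T2,110),onz((407.4,324.6),K2,T2,106), onz((459.6,222.6),K,T,134.5))
E
```

```text
[407.4500996  325.12139448] [407.13583798 327.04026161]
[466.46053876 222.56983801]
[ 505.10640215 -321.46215915  110.        ] [ 507.56219206 -318.3938043   106.        ] [ 504.79092281 -310.99104734  134.5       ]
```

```bash
python3 - <<'E'
from h import *
a,K,T,_=cam("top"); o=cv2.imread("pics/top0.png")[:,:,::-1]
d=np.abs(a.astype(int)-o.astype(int)).sum(2)
print("cols",list(range(448,474)))
for r in range(216,232): print(r,d[r,448:474].tolist())
E
```

```text
cols [448, 449, 450, 451, 452, 453, 454, 455, 456, 457, 458, 459, 460, 461, 462, 463, 464, 465, 466, 467, 468, 469, 470, 471, 472, 473]
216 [81, 76, 78, 81, 50, 23, 16, 11, 10, 15, 7, 17, 16, 7, 7, 3, 5, 30, 9, 19, 18, 26, 27, 41, 32, 41]
217 [57, 61, 69, 80, 39, 12, 7, 10, 13, 20, 14, 25, 22, 31, 32, 41, 45, 31, 31, 37, 33, 40, 28, 26, 32, 35]
218 [65, 99, 48, 3, 17, 29, 43, 42, 39, 22, 40, 42, 48, 38, 37, 35, 33, 37, 43, 24, 37, 38, 31, 36, 30, 30]
219 [102, 28, 7, 18, 18, 33, 30, 29, 19, 10, 16, 32, 32, 36, 26, 39, 35, 33, 40, 33, 25, 51, 34, 40, 35, 24]
220 [30, 14, 10, 14, 20, 18, 30, 21, 27, 5, 6, 15, 21, 35, 25, 26, 43, 35, 37, 35, 37, 49, 34, 27, 32, 19]
221 [23, 18, 10, 18, 5, 86, 117, 89, 16, 7, 4, 34, 30, 39, 40, 33, 46, 33, 36, 36, 43, 24, 21, 36, 37, 32]
222 [62, 53, 44, 44, 14, 217, 252, 38, 246, 228, 181, 25, 167, 157, 161, 132, 28, 18, 5, 32, 35, 34, 14, 32, 30, 23]
223 [42, 29, 36, 45, 24, 162, 228, 155, 133, 50, 99, 141, 131, 78, 90, 107, 59, 36, 50, 15, 2, 13, 23, 17, 26, 34]
224 [24, 38, 35, 8, 9, 48, 130, 200, 200, 170, 174, 187, 216, 92, 45, 41, 25, 39, 5, 26, 25, 9, 29, 34, 31, 31]
225 [22, 9, 29, 6, 10, 19, 25, 20, 22, 28, 25, 28, 22, 78, 128, 165, 193, 136, 13, 29, 11, 18, 14, 23, 18, 20]
226 [7, 14, 7, 9, 19, 22, 38, 35, 31, 30, 24, 32, 17, 37, 116, 125, 90, 18, 14, 30, 9, 13, 12, 21, 18, 26]
227 [7, 19, 13, 4, 7, 28, 31, 28, 38, 28, 27, 25, 25, 9, 23, 30, 16, 17, 26, 4, 21, 13, 32, 41, 48, 8]
228 [6, 7, 29, 24, 12, 10, 30, 25, 44, 23, 7, 19, 102, 70, 14, 8, 13, 9, 10, 4, 17, 22, 17, 30, 22, 24]
229 [12, 11, 4, 9, 25, 25, 17, 36, 35, 15, 12, 8, 18, 14, 23, 3, 19, 22, 25, 11, 26, 22, 18, 16, 22, 24]
230 [3, 13, 26, 18, 8, 18, 16, 16, 11, 28, 20, 22, 27, 26, 32, 19, 2, 4, 29, 13, 38, 26, 32, 25, 13, 30]
231 [8, 6, 5, 7, 8, 11, 5, 30, 34, 17, 25, 39, 30, 23, 10, 22, 23, 25, 34, 11, 23, 16, 19, 35, 11, 11]
```

Call:
step_arm(series=[{"delta_pos":[-0.02,-0.4,0],"turn":0},{"delta_pos":[-0.02,-0.6,0],"turn":0},{"delta_pos":[0,-0.6,0],"turn":0},{"delta_pos":[0,0,-0.6],"turn":0},{"delta_pos":[0,0,-0.7],"turn":0},{"delta_pos":[0,0,-0.5],"turn":0},{"delta_pos":[0,0,0],"turn":0},{"delta_pos":[0,0,0],"turn":0}])

```text
clock: 10.6
eef_pos: [511.4, -226.8, 61.5]
tool_rot: [2.144, -2.296, -0.0]
ft_force: [0.2, 0.2, -0.1]
grip_width: 24.0
grasp_force: 78.6
```

```bash
python3 - <<'E'
from h import *
a,K,T,_=cam("top"); b,K2,T2,_=cam("side"); s=manip.state(); print(s["eef_pos"],s["ft_force"],s["grip_width"])
c1=cv2.resize(a[205:250,440:500],None,fx=6.6,fy=6.6,interpolation=cv2.INTER_CUBIC)
c2=cv2.resize(b[300:375,380:440],None,fx=6.6,fy=6.6,interpolation=cv2.INTER_CUBIC)
can=np.zeros((500,800,3),np.uint8); can[:c1.shape[0],:c1.shape[1]]=c1; can[:c2.shape[0],400:400+c2.shape[1]]=c2; save(can,"pics/e2.png")
E
```

```text
[ 511.77360074 -226.82673599   61.93743855] [ 0.64246634 -0.31673286 -0.56028546] 23.983922039867554
```

View pics/e2.png

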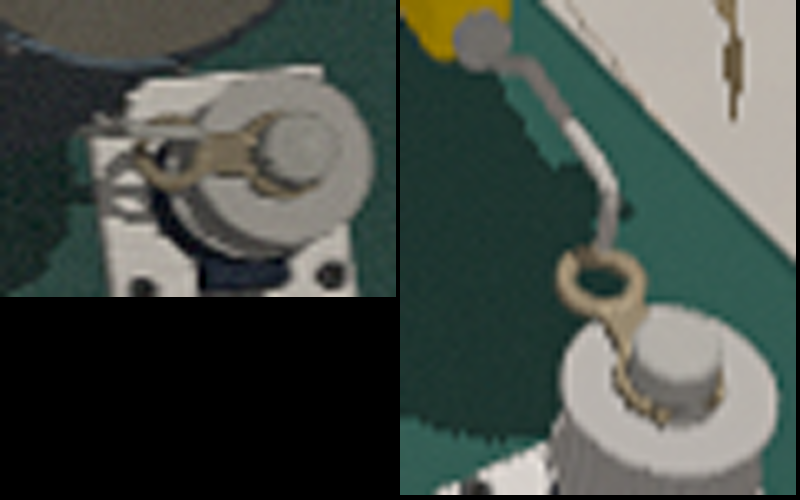

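The side crop shows the hook end at px ≈(411.0,337.8), just above the eye at (410.3,342.7). The top crop shows the bend end at ≈(471,224.7).

```bash
python3 - <<'E'
from h import *
a,K,T,_=cam("top"); b,K2,T2,_=cam("side")
for z in (86,90,92): print(z,onz((411.0,337.8),K2,T2,z).round(1))
for z in(112,116): print(onz((471,224.7),K,T,z).round(1), proj([504.7,-341,z],K,T))
print("eye",proj([505,-338.3,79.2],K2,T2),proj([505,-338.3,79.2],K,T))
o=cv2.imread("pics/top0.png")[:,:,::-1]
d=np.abs(a.astype(int)-o.astype(int)).sum(2)
for r in range(219,232): print(r,d[r,460:480].tolist())
E
```

```text
86 [ 508.3 -333.8   86. ]
90 [ 505.9 -336.7   90. ]
92 [ 504.7 -338.2   92. ]
[ 504.1 -341.2  112. ] [470.88865673 224.3998292 ]
[ 503.3 -339.9  116. ] [471.47950848 224.02978911]
eye [410.36034872 342.57554601] [464.95269415 227.22198428]
219 [3, 14, 24, 33, 30, 23, 29, 22, 3, 46, 27, 33, 28, 17, 10, 26, 15, 5, 11, 28]
220 [25, 19, 11, 27, 38, 23, 27, 30, 30, 31, 27, 12, 22, 22, 32, 27, 25, 23, 23, 28]
221 [18, 26, 31, 30, 30, 21, 39, 19, 30, 32, 11, 19, 29, 18, 13, 3, 17, 26, 16, 16]
222 [15, 20, 24, 29, 15, 18, 13, 21, 28, 17, 16, 14, 20, 16, 30, 27, 14, 11, 13, 13]
223 [162, 79, 14, 43, 51, 31, 31, 49, 61, 61, 22, 17, 26, 21, 20, 17, 16, 23, 11, 6]
224 [161, 99, 125, 115, 134, 173, 172, 112, 90, 72, 8, 59, 29, 36, 27, 18, 16, 20, 11, 19]
225 [94, 90, 46, 14, 56, 23, 96, 61, 139, 52, 34, 17, 19, 14, 4, 25, 4, 22, 18, 2]
226 [5, 2, 31, 35, 25, 30, 149, 178, 25, 67, 66, 40, 21, 32, 13, 20, 23, 9, 24, 15]
227 [89, 160, 65, 22, 20, 15, 12, 3, 4, 30, 42, 24, 7, 7, 23, 3, 15, 17, 18, 19]
228 [95, 143, 101, 16, 12, 1, 28, 12, 20, 13, 20, 17, 16, 15, 6, 9, 7, 23, 3, 14]
229 [3, 13, 4, 3, 22, 23, 26, 3, 24, 20, 15, 10, 32, 18, 32, 9, 10, 15, 20, 24]
230 [23, 15, 17, 5, 31, 10, 22, 14, 31, 18, 24, 26, 17, 11, 18, 14, 18, 16, 21, 9]
231 [15, 15, 5, 16, 21, 23, 30, 5, 8, 11, 11, 19, 8, 6, 27, 3, 4, 10, 27, 13]
```

Call:
step_arm(series=[{"delta_pos":[0,-0.05,-0.3],"turn":0},{"delta_pos":[0,0,-0.3],"turn":0},{"delta_pos":[0,0,-0.3],"turn":0},{"delta_pos":[0,0,-0.3],"turn":0},{"delta_pos":[0,0,-0.3],"turn":0},{"delta_pos":[0,0,-0.2],"turn":0},{"delta_pos":[0,0,0],"turn":0},{"delta_pos":[0,0,0],"turn":0}])

```text
clock: 11.6
eef_pos: [511.6, -227.3, 44.7]
tool_rot: [2.144, -2.296, 0.0]
ft_force: [0.1, 0.2, -1.0]
grip_width: 24.0
grasp_force: 78.6
```

Call:
step_arm(series=[{"delta_pos":[0,0,-0.2],"turn":0},{"delta_pos":[0,0,-0.2],"turn":0},{"delta_pos":[0,0,-0.1],"turn":0},{"delta_pos":[0,0,0],"turn":0},{"delta_pos":[0,0,0],"turn":0},{"delta_pos":[0,0,0],"turn":0},{"delta_pos":[0,0,0],"turn":0},{"delta_pos":[0,0,0],"turn":0}])

```text
clock: 12.4
eef_pos: [511.6, -227.3, 39.7]
tool_rot: [-2.144, 2.296, -0.0]
ft_force: [0.3, -0.4, -0.7]
grip_width: 23.7
grasp_force: 78.6
```

```bash
python3 - <<'E'
from h import *
a,K,T,_=cam("top"); b,K2,T2,_=cam("side"); s=manip.state(); print(s["eef_pos"],s["ft_force"],s["grip_width"])
c2=cv2.resize(b[300:375,380:440],None,fx=6,fy=6,interpolation=cv2.INTER_CUBIC)
save(c2,"pics/e3.png")
o=cv2.imread("pics/side0.png")[:,:,::-1]
d=np.abs(b.astype(int)-o.astype(int)).sum(2)
print(list(range(400,424)))
for r in range(326,350): print(r,d[r,400:424].tolist())
E
```

```text
[ 511.57531507 -227.32694352   39.72989628] [-0.5897005   0.02862262 -0.39310631] 23.78537281236308
[400, 401, 402, 403, 404, 405, 406, 407, 408, 409, 410, 411, 412, 413, 414, 415, 416, 417, 418, 419, 420, 421, 422, 423]
326 [95, 45, 72, 115, 106, 55, 106, 85, 82, 84, 94, 21, 14, 21, 9, 15, 14, 16, 18, 10, 14, 15, 13, 17]
327 [88, 95, 43, 119, 235, 247, 33, 101, 83, 86, 86, 94, 25, 15, 14, 12, 11, 19, 12, 13, 14, 10, 16, 10]
328 [82, 91, 89, 71, 280, 343, 252, 111, 85, 84, 88, 85, 78, 26, 20, 17, 13, 9, 11, 7, 19, 13, 13, 11]
329 [81, 93, 95, 45, 168, 310, 350, 36, 104, 95, 71, 87, 89, 18, 15, 20, 19, 7, 8, 14, 19, 12, 14, 15]
330 [87, 79, 93, 89, 42, 227, 324, 272, 34, 98, 86, 82, 87, 97, 27, 24, 13, 10, 17, 7, 10, 11, 5, 15]
331 [79, 84, 85, 89, 91, 86, 274, 338, 254, 123, 98, 95, 92, 80, 23, 23, 18, 15, 8, 13, 16, 7, 14, 11]
332 [78, 88, 86, 81, 90, 51, 160, 299, 347, 137, 108, 91, 84, 97, 23, 15, 9, 16, 11, 11, 13, 13, 6, 9]
333 [87, 82, 83, 88, 88, 96, 43, 225, 321, 299, 64, 31, 36, 32, 19, 14, 11, 8, 11, 10, 17, 13, 9, 10]
334 [81, 75, 88, 76, 83, 93, 90, 87, 269, 325, 251, 7, 
[... 856 characters left out ...]
3]
343 [87, 82, 80, 30, 17, 26, 6, 58, 38, 117, 128, 42, 97, 84, 14, 15, 18, 11, 12, 14, 8, 8, 13, 8]
344 [85, 87, 88, 63, 21, 20, 22, 6, 35, 108, 129, 60, 72, 50, 12, 41, 18, 13, 9, 5, 11, 18, 12, 24]
345 [87, 92, 81, 92, 15, 25, 19, 18, 29, 41, 54, 11, 7, 19, 73, 84, 17, 16, 8, 11, 8, 10, 17, 6]
346 [85, 82, 84, 96, 76, 14, 14, 17, 22, 16, 19, 26, 22, 4, 66, 65, 20, 19, 22, 22, 21, 17, 18, 13]
347 [83, 81, 88, 90, 94, 79, 45, 16, 14, 14, 20, 25, 20, 18, 19, 11, 14, 23, 19, 22, 22, 22, 21, 23]
348 [89, 83, 84, 82, 88, 90, 90, 83, 44, 15, 19, 17, 16, 22, 21, 17, 19, 20, 20, 23, 22, 18, 24, 21]
349 [76, 90, 79, 79, 82, 90, 95, 64, 11, 11, 21, 8, 20, 23, 17, 18, 23, 21, 22, 21, 23, 16, 19, 22]
```

The pixel difference shows the hook at cols 409–410 inside the eye, hidden by the near rim from row 345 down, so it is through the hole. Now I'll pull.

Call:
step_arm(series=[{"delta_pos":[0.01,0.2,0],"turn":0},{"delta_pos":[0.01,0.2,0],"turn":0},{"delta_pos":[0.01,0.2,0],"turn":0},{"delta_pos":[0.02,0.2,0],"turn":0},{"delta_pos":[0.02,0.2,0],"turn":0},{"delta_pos":[0.02,0.2,0],"turn":0},{"delta_pos":[0.02,0.2,0],"turn":0},{"delta_pos":[0.02,0.2,0],"turn":0}])

```text
clock: 13.3
eef_pos: [512.8, -212.1, 39.9]
tool_rot: [2.143, -2.296, 0.002]
ft_force: [0.6, -0.8, -1.5]
grip_width: 23.7
grasp_force: 78.7
```

Call:
step_arm(series=[{"delta_pos":[0.02,0.3,0],"turn":0},{"delta_pos":[0.02,0.3,0],"turn":0},{"delta_pos":[0.02,0.3,0],"turn":0},{"delta_pos":[0.02,0.3,0],"turn":0},{"delta_pos":[0.02,0.3,0],"turn":0},{"delta_pos":[0.02,0.3,0],"turn":0},{"delta_pos":[0,0,0],"turn":0},{"delta_pos":[0,0,0],"turn":0}])

```text
clock: 14.1
eef_pos: [514.1, -193.3, 39.7]
tool_rot: [2.144, -2.296, 0.0]
ft_force: [-1.0, -0.3, -1.1]
grip_width: 23.7
grasp_force: 78.7
```

```bash
python3 - <<'E'
from h import *
a,K,T,_=cam("top"); b,K2,T2,_=cam("side"); s=manip.state(); print(s["eef_pos"],s["ft_force"],s["grip_width"])
for n,o in(("top",a),("side",b)):
    h=cv2.cvtColor(o,cv2.COLOR_RGB2HSV); m=cv2.inRange(h,(10,50,60),(24,150,230))
    if n=="top": m[:200]=0;m[300:]=0;m[:,:440]=0;m[:,520:]=0
    else: m[:320]=0;m[400:]=0;m[:,:370]=0;m[:,450:]=0
    ys,xs=np.nonzero(m); print(n,len(xs),xs.min(),xs.max(),ys.min(),ys.max(),xs.mean(),ys.mean())
E
```

```text
[ 514.02985259 -193.40449499   39.69499508] [ 0.75791061 -0.72847742 -0.99841074] 24.20233968175461
top 263 440 519 201 299 472.33079847908743 280.384030418251
side 171 385 404 342 366 394.4502923976608 353.2105263157895
```

Call:
step_arm(series=[{"delta_pos":[0.02,0.4,0],"turn":0},{"delta_pos":[0.02,0.4,0],"turn":0},{"delta_pos":[0.02,0.4,0],"turn":0},{"delta_pos":[0.02,0.4,0],"turn":0},{"delta_pos":[0.02,0.4,0],"turn":0},{"delta_pos":[0.02,0.4,0],"turn":0},{"delta_pos":[0.02,0.4,0],"turn":0},{"delta_pos":[0.02,0.4,0],"turn":0}])

```text
clock: 15.0
eef_pos: [515.7, -161.0, 39.7]
tool_rot: [2.144, -2.296, 0.0]
ft_force: [0.6, -0.0, -1.0]
grip_width: 23.8
grasp_force: 78.7
```

```bash
python3 - <<'E'
from h import *
manip.get_image("top");a,K,T,_=cam("top"); b,K2,T2,_=cam("side"); s=manip.state(); print(s["eef_pos"],s["ft_force"],s["grip_width"])
c1=cv2.resize(a[195:295,420:520],None,fx=4,fy=4,interpolation=cv2.INTER_CUBIC)
c2=cv2.resize(b[290:430,350:450],None,fx=4,fy=4,interpolation=cv2.INTER_CUBIC)
can=np.zeros((560,800,3),np.uint8); can[:400,:400]=c1; can[:,400:]=c2; save(can,"pics/f1.png")
E
```

```text
[ 515.67969888 -161.11245208   39.73572929] [-0.95293219 -0.38912075 -0.83060114] 24.36498612706134
```

View pics/f1.png

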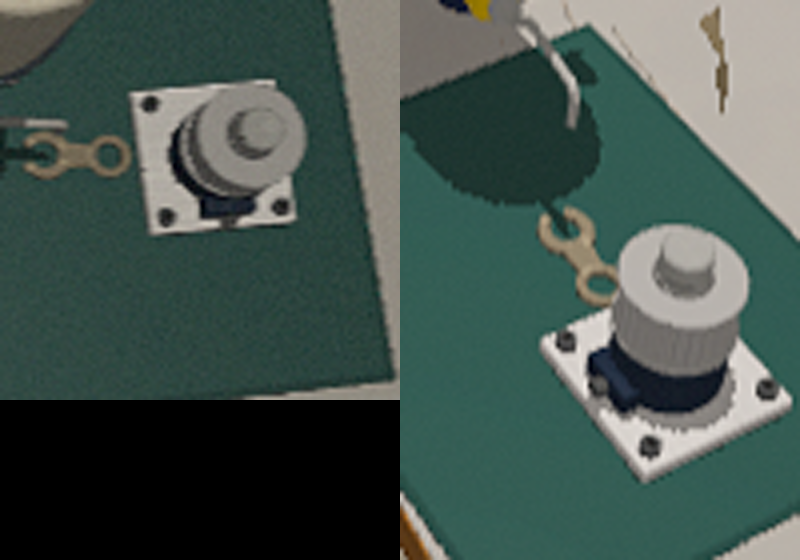

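The clip is off and lying on the mat beside the drive unit: in the top crop its jaws are at (45,155) and its eye at (110,155). Next I'll lay the pick back on the bare worktop.

Call:
step_arm(series=[{"delta_pos":[0,0.5,1],"turn":0},{"delta_pos":[-0.5,1.5,1],"turn":0},{"delta_pos":[-0.5,2,0],"turn":0},{"delta_pos":[-0.5,2,0],"turn":0},{"delta_pos":[-0.5,2,0],"turn":0},{"delta_pos":[-0.5,2,0],"turn":0},{"delta_pos":[-0.5,2,0],"turn":0},{"delta_pos":[-0.5,2,0],"turn":0}])

```text
clock: 15.95
eef_pos: [480.4, -19.9, 60.8]
tool_rot: [-2.143, 2.295, -0.001]
ft_force: [-0.1, -0.1, 0.0]
grip_width: 24.0
grasp_force: 78.7
```

Call:
step_arm(series=[{"delta_pos":[-0.5,2,0],"turn":0},{"delta_pos":[-0.5,2,0],"turn":0},{"delta_pos":[-0.5,2,0],"turn":0},{"delta_pos":[-0.5,2,0],"turn":0},{"delta_pos":[-0.5,2,-1],"turn":0},{"delta_pos":[0,1.5,-1.5],"turn":0},{"delta_pos":[0,0.5,-1.5],"turn":0},{"delta_pos":[0,0,-1],"turn":0}])

```text
clock: 16.75
eef_pos: [455.3, 99.8, 9.7]
tool_rot: [-2.145, 2.294, 0.0]
ft_force: [-0.1, 0.1, -1.9]
grip_width: 24.2
grasp_force: 78.7
```

Call:
step_arm(series=[{"delta_pos":[0,0,-0.8],"turn":0},{"delta_pos":[0,0,-0.8],"turn":0},{"delta_pos":[0,0,-0.7],"turn":0},{"delta_pos":[0,0,-0.5],"turn":0},{"delta_pos":[0,0,-0.3],"turn":0},{"delta_pos":[0,0,-0.3],"turn":0},{"delta_pos":[0,0,-0.2],"turn":0},{"delta_pos":[0,0,0],"turn":0}])

```text
clock: 17.55
eef_pos: [455.6, 98.6, -26.5]
tool_rot: [2.144, -2.296, -0.0]
ft_force: [0.1, -0.6, -0.6]
grip_width: 23.6
grasp_force: 78.7
```

Call:
step_arm(series=[{"delta_pos":[0,0,-0.1],"turn":0},{"delta_pos":[0,0,-0.05],"turn":0},{"delta_pos":[0,0,0],"turn":0},{"delta_pos":[0,0,0],"turn":0},{"delta_pos":[0,0,0],"turn":0},{"delta_pos":[0,0,0],"turn":0},{"delta_pos":[0,0,0],"turn":0},{"delta_pos":[0,0,0],"turn":0}])

```text
clock: 18.35
eef_pos: [455.6, 98.7, -27.8]
tool_rot: [-2.144, 2.296, -0.0]
ft_force: [-0.2, 0.2, -1.0]
grip_width: 24.2
grasp_force: 78.7
```

Call:
step_arm(series=[{"delta_pos":[0,0,-0.06],"turn":0},{"delta_pos":[0,0,-0.05],"turn":0},{"delta_pos":[0,0,0],"turn":0},{"delta_pos":[0,0,0],"turn":0},{"delta_pos":[0,0,0],"turn":0},{"delta_pos":[0,0,0],"turn":0},{"delta_pos":[0,0,0],"turn":0},{"delta_pos":[0,0,0],"turn":0}])

```text
clock: 19.15
eef_pos: [455.7, 98.7, -28.8]
tool_rot: [-2.144, 2.296, -0.0]
ft_force: [-2.1, -0.4, 4.2]
grip_width: 24.2
grasp_force: 79.3
```

Call:
step_arm(series=[{"delta_pos":[0,0,0],"turn":0},{"delta_pos":[0,0,0],"turn":0},{"delta_pos":[0,0,0],"turn":0},{"delta_pos":[0,0,0],"turn":0},{"delta_pos":[0,0,0.3],"turn":0},{"delta_pos":[0,0,1],"turn":0},{"delta_pos":[0,0,2],"turn":0},{"delta_pos":[0,0,2],"turn":0}], claw=60)

```text
clock: 19.95
eef_pos: [455.6, 98.6, 25.3]
tool_rot: [2.144, -2.296, 0.0]
ft_force: [0.9, 0.9, 0.3]
grip_width: 51.3
grasp_force: 0.0
```

Call:
step_arm(series=[{"delta_pos":[0,0,2],"turn":0},{"delta_pos":[0,0,2.5],"turn":0},{"delta_pos":[0,-0.5,2],"turn":0},{"delta_pos":[0,-1.5,1.5],"turn":0},{"delta_pos":[0.3,-2.5,0.5],"turn":0},{"delta_pos":[0.3,-3,0],"turn":0},{"delta_pos":[0.3,-3,0],"turn":0},{"delta_pos":[0.3,-3,0],"turn":0}], claw=100, squeeze=50)

```text
clock: 20.75
eef_pos: [467.7, -37.5, 110.2]
tool_rot: [-2.144, 2.295, -0.001]
ft_force: [-0.2, 0.4, 0.2]
grip_width: 85.3
grasp_force: 0.0
```

Call:
step_arm(series=[{"delta_pos":[0.3,-3,0],"turn":0},{"delta_pos":[0.3,-3,0],"turn":0},{"delta_pos":[0.3,-3,0],"turn":0},{"delta_pos":[0.3,-3,0],"turn":0},{"delta_pos":[0.3,-3,0],"turn":0},{"delta_pos":[0.3,-3,0],"turn":0},{"delta_pos":[0.3,-3,0],"turn":0},{"delta_pos":[0.3,-3,0],"turn":0}])

```text
clock: 21.55
eef_pos: [491.7, -277.7, 110.1]
tool_rot: [-2.144, 2.296, -0.001]
ft_force: [-0.4, -0.1, -0.3]
grip_width: 85.3
grasp_force: 0.0
```

Call:
step_arm(series=[{"delta_pos":[0.3,-3,0],"turn":0},{"delta_pos":[0.3,-2.5,0],"turn":0},{"delta_pos":[0.3,-1.5,0],"turn":0},{"delta_pos":[0.1,-1,0],"turn":0},{"delta_pos":[0,0,0],"turn":0},{"delta_pos":[0,0,0],"turn":0},{"delta_pos":[0,0,0],"turn":0},{"delta_pos":[0,0,0],"turn":0}])

```text
clock: 22.35
eef_pos: [501.7, -355.6, 109.4]
tool_rot: [-2.145, 2.295, -0.0]
ft_force: [-1.0, -0.7, 0.0]
grip_width: 85.6
grasp_force: 0.0
```

Call:
step_arm(series=[{"delta_pos":[0.05,-0.8,0],"turn":0},{"delta_pos":[0,-0.8,-0.5],"turn":0},{"delta_pos":[0,-0.45,-1],"turn":0},{"delta_pos":[0,0,-1.5],"turn":0},{"delta_pos":[0,0,-1.7],"turn":0},{"delta_pos":[0,0,-1.4],"turn":0},{"delta_pos":[0,0,-0.5],"turn":0},{"delta_pos":[0,0,0],"turn":0}])

```text
clock: 23.15
eef_pos: [501.3, -376.7, 41.7]
tool_rot: [2.143, -2.296, -0.004]
ft_force: [0.3, 0.4, -0.6]
grip_width: 85.6
grasp_force: 0.0
```

Call:
step_arm(series=[{"delta_pos":[0,0,-0.3],"turn":0},{"delta_pos":[0,0,-0.5],"turn":0},{"delta_pos":[0,0,-0.5],"turn":0},{"delta_pos":[0,0,-0.5],"turn":0},{"delta_pos":[0,0,-0.5],"turn":0},{"delta_pos":[0,0,-0.4],"turn":0},{"delta_pos":[0,0,-0.2],"turn":0},{"delta_pos":[0,0,0],"turn":0}])

```text
clock: 23.95
eef_pos: [502.0, -376.8, 13.7]
tool_rot: [2.144, -2.296, -0.001]
ft_force: [0.0, 0.5, 0.3]
grip_width: 85.3
grasp_force: 0.0
```

Clear of contact. Now I'll close on the pulley.

Call:
step_arm(series=[{"delta_pos":[0,0,0],"turn":0},{"delta_pos":[0,0,0],"turn":0},{"delta_pos":[0,0,0],"turn":0},{"delta_pos":[0,0,0],"turn":0},{"delta_pos":[0,0,0],"turn":0},{"delta_pos":[0,0,0],"turn":0},{"delta_pos":[0,0,0],"turn":0},{"delta_pos":[0,0,0],"turn":0}], claw=0)

```text
clock: 24.75
eef_pos: [502.6, -377.1, 14.7]
tool_rot: [-2.144, 2.296, -0.002]
ft_force: [-0.0, 1.9, 5.1]
grip_width: 55.6
grasp_force: 54.3
```

```bash
python3 - <<'E'
from h import *
s=manip.state(); print(s["eef_pos"],s["ft_force"],s["grip_width"],s["grasp_force"],s["wrist_torque"])
E
```

```text
[ 502.55284842 -377.10920659   14.71454174] [-0.03886712  1.94602797  5.05350687] 55.58701230295956 54.329105206998065 [ 0.24522496 -0.0360862   0.00790697]
```

Call:
step_arm(series=[{"delta_pos":[0,0,0.3],"turn":0},{"delta_pos":[0,0,0.6],"turn":0},{"delta_pos":[0,0,0.8],"turn":0},{"delta_pos":[0,0,0.8],"turn":0},{"delta_pos":[0,0,0.8],"turn":0},{"delta_pos":[0,0,0.8],"turn":0},{"delta_pos":[0,0,0.8],"turn":0},{"delta_pos":[0,0,0.8],"turn":0}])

```text
clock: 25.55
eef_pos: [502.1, -376.8, 71.9]
tool_rot: [-2.144, 2.296, -0.0]
ft_force: [-0.5, -0.8, -1.1]
grip_width: 55.7
grasp_force: 54.0
```

Call:
step_arm(series=[{"delta_pos":[0,0,0.8],"turn":0},{"delta_pos":[0,0,0.4],"turn":0},{"delta_pos":[0,0,0],"turn":0},{"delta_pos":[0,0,0],"turn":0},{"delta_pos":[0,0,0],"turn":0},{"delta_pos":[0,0,0],"turn":0},{"delta_pos":[0,0,0],"turn":0},{"delta_pos":[0,0,0],"turn":0}])

```text
clock: 26.35
eef_pos: [502.1, -376.8, 82.9]
tool_rot: [2.144, -2.296, -0.0]
ft_force: [-0.1, -0.3, -2.0]
grip_width: 55.7
grasp_force: 54.0
```

```bash
python3 - <<'E'
from h import *
b,K2,T2,_=cam("side"); a,K,T,_=cam("top"); s=manip.state(); print(s["eef_pos"],s["ft_force"],s["grip_width"],s["grasp_force"])
print("spindle top", proj([502.4,-376.3,95],K2,T2), "pulley centre", proj([502.4,-376.3,43+69+17],K2,T2),"rest centre",proj([502.4,-376.3,60],K2,T2))
h=cv2.cvtColor(b,cv2.COLOR_RGB2HSV)
print("col profile V", [(r,int(h[r,421,2]),int(h[r,421,0]),int(h[r,421,1])) for r in range(318,392,2)])
h=cv2.cvtColor(a,cv2.COLOR_RGB2HSV); m=cv2.inRange(h,(10,50,110),(24,150,230)); m[:205]=0;m[260:]=0;m[:,:415]=0;m[:,456:]=0
ys,xs=np.nonzero(m)
if len(xs): print("clip",len(xs),[onz(p,K,T,4).round(0)[:2].tolist() for p in((xs.min(),ys.mean()),(xs.max(),ys.mean()),(xs.mean(),ys.min()),(xs.mean(),ys.max()))])
print([onz(p,K,T,4).round(1)[:2].tolist() for p in((431,233.5),(447.6,234))])
E
```

```text
[ 502.10561928 -376.83042996   83.02568746] [ 0.34638433  0.56772463 -2.09815608] 55.20481069513152 54.01903729594778
spindle top [421.82316988 351.97373669] pulley centre [424.41016234 338.77406838] rest centre [419.27713835 364.96440915]
col profile V [(318, 35, 120, 15), (320, 39, 105, 13), (322, 35, 120, 7), (324, 34, 110, 23), (326, 76, 0, 7), (328, 118, 15, 17), (330, 118, 15, 17), (332, 118, 15, 17), (334, 118, 15, 13), (336, 115, 15, 13), (338, 115, 17, 16), (340, 115, 15, 18), (342, 116, 19, 18), (344, 120, 13, 15), (346, 118, 17, 15), (348, 116, 13, 15), (350, 113, 15, 14), (352, 115, 15, 18), (354, 117, 17, 15), (356, 120, 15, 13), (358, 115, 17, 16), (360, 115, 15, 18), (362, 99, 21, 18), (364, 118, 20, 19), (366, 120, 23, 17), (368, 120, 23, 17), (370, 120, 21, 15), (372, 120, 15, 17), (374, 120, 20, 19), (376, 135, 15, 15), (378, 143, 15, 18), (380, 67, 120, 11), (382, 38, 111, 107), (384, 43, 109, 113), (386, 41, 108, 106), (388, 36, 106, 120), (390, 39, 109, 111)]
clip 35 [[513.0, -245.0], [511.0, -338.0], [573.0, -294.0], [449.0, -286.0]]
[[505.9, -282.0], [503.8, -320.3]]
```

Call:
step_arm(series=[{"delta_pos":[-0.4,0.5,0],"turn":0},{"delta_pos":[-1.2,1.3,0],"turn":0},{"delta_pos":[-1.3,1.5,0],"turn":0},{"delta_pos":[-1.4,1.5,0],"turn":0},{"delta_pos":[-1.4,1.5,0],"turn":0},{"delta_pos":[-1.4,1.5,0],"turn":0},{"delta_pos":[-1.0,1.3,0],"turn":0},{"delta_pos":[-0.6,0.6,-0.5],"turn":0}])

```text
clock: 27.25
eef_pos: [414.7, -279.0, 78.8]
tool_rot: [-2.144, 2.295, -0.002]
ft_force: [1.1, -0.2, -1.3]
grip_width: 55.4
grasp_force: 54.0
```

Call:
step_arm(series=[{"delta_pos":[0,0,-1.5],"turn":0},{"delta_pos":[0,0,-1.7],"turn":0},{"delta_pos":[0,0,-1.7],"turn":0},{"delta_pos":[0,0,-1.7],"turn":0},{"delta_pos":[0,0,-1.4],"turn":0},{"delta_pos":[0,0,-1.0],"turn":0},{"delta_pos":[0,0,-0.7],"turn":0},{"delta_pos":[0,0,0],"turn":0}])

```text
clock: 28.05
eef_pos: [414.6, -279.7, -19.7]
tool_rot: [2.143, -2.296, -0.002]
ft_force: [0.2, -0.3, -1.3]
grip_width: 55.6
grasp_force: 54.0
```

Call:
step_arm(series=[{"delta_pos":[0,0,-0.2],"turn":0},{"delta_pos":[0,0,-0.2],"turn":0},{"delta_pos":[0,0,-0.1],"turn":0},{"delta_pos":[0,0,0],"turn":0},{"delta_pos":[0,0,0],"turn":0},{"delta_pos":[0,0,0],"turn":0},{"delta_pos":[0,0,0],"turn":0},{"delta_pos":[0,0,0],"turn":0}])

```text
clock: 28.85
eef_pos: [415.2, -279.9, -23.9]
tool_rot: [-2.144, 2.296, -0.0]
ft_force: [0.6, -0.2, -1.3]
grip_width: 55.8
grasp_force: 54.0
```

Call:
step_arm(series=[{"delta_pos":[0,0,-0.07],"turn":0},{"delta_pos":[0,0,-0.06],"turn":0},{"delta_pos":[0,0,0],"turn":0},{"delta_pos":[0,0,0],"turn":0},{"delta_pos":[0,0,0],"turn":0},{"delta_pos":[0,0,0],"turn":0},{"delta_pos":[0,0,0],"turn":0},{"delta_pos":[0,0,0],"turn":0}])

```text
clock: 29.65
eef_pos: [415.1, -279.8, -25.2]
tool_rot: [-2.144, 2.296, -0.0]
ft_force: [-0.6, -0.1, -2.3]
grip_width: 55.7
grasp_force: 54.0
```

Call:
step_arm(series=[{"delta_pos":[0,0,-0.07],"turn":0},{"delta_pos":[0,0,-0.06],"turn":0},{"delta_pos":[0,0,0],"turn":0},{"delta_pos":[0,0,0],"turn":0},{"delta_pos":[0,0,0],"turn":0},{"delta_pos":[0,0,0],"turn":0},{"delta_pos":[0,0,0],"turn":0},{"delta_pos":[0,0,0],"turn":0}])

```text
clock: 30.45
eef_pos: [415.2, -279.9, -26.3]
tool_rot: [-2.144, 2.296, -0.0]
ft_force: [-1.4, 2.2, 4.6]
grip_width: 55.8
grasp_force: 54.6
```

The pulley is on the mat (Fz +4.6). I'll release it, retreat straight up and then move away.

Call:
step_arm(series=[{"delta_pos":[0,0,0],"turn":0},{"delta_pos":[0,0,0],"turn":0},{"delta_pos":[0,0,0],"turn":0},{"delta_pos":[0,0,0],"turn":0},{"delta_pos":[0,0,0],"turn":0},{"delta_pos":[0,0,0.3],"turn":0},{"delta_pos":[0,0,0.8],"turn":0},{"delta_pos":[0,0,1.5],"turn":0}], claw=100)

```text
clock: 31.25
eef_pos: [414.5, -279.6, -0.5]
tool_rot: [2.143, -2.296, -0.002]
ft_force: [0.7, -0.5, 0.2]
grip_width: 85.2
grasp_force: 0.0
```

Call:
step_arm(series=[{"delta_pos":[0,0,2],"turn":0},{"delta_pos":[0,0,2.5],"turn":0},{"delta_pos":[0,0,2.5],"turn":0},{"delta_pos":[0,0,2.5],"turn":0},{"delta_pos":[0,1.5,2.5],"turn":0},{"delta_pos":[0,3,1],"turn":0},{"delta_pos":[0,3,0],"turn":0},{"delta_pos":[0,3,0],"turn":0}])

```text
clock: 32.05
eef_pos: [415.3, -173.9, 130.7]
tool_rot: [-2.142, 2.296, -0.002]
ft_force: [0.6, 0.1, -0.1]
grip_width: 85.3
grasp_force: 0.0
```

Call:
step_arm(series=[{"delta_pos":[-0.5,3,0],"turn":0},{"delta_pos":[-0.5,3,0],"turn":0},{"delta_pos":[-0.5,3,0],"turn":0},{"delta_pos":[-0.5,3,0],"turn":0},{"delta_pos":[-0.5,2,0],"turn":0},{"delta_pos":[0,1,0],"turn":0},{"delta_pos":[0,0,0],"turn":0},{"delta_pos":[0,0,0],"turn":0}])

```text
clock: 32.85
eef_pos: [390.4, -25.1, 129.8]
tool_rot: [-2.144, 2.296, -0.001]
ft_force: [-0.0, 0.3, -0.5]
grip_width: 85.4
grasp_force: 0.0
```

```bash
python3 - <<'E'
from h import *
a,K,T,_=cam("top"); b,K2,T2,_=cam("side"); s=manip.state(); print(s["clock"],s["eef_pos"],s["ft_force"],s["grip_width"])
# pulley in side view: grey blob on mat, near expected centre
for n,im,k,t in(("top",a,K,T),("side",b,K2,T2)):
    c=proj([415,-280,36],k,t); x,y=c.round().astype(int); hsv=cv2.cvtColor(im,cv2.COLOR_RGB2HSV)
    m=((hsv[:,:,1]<50)&(hsv[:,:,2]>90)).astype(np.uint8); m[:y-30]=0;m[y+30:]=0;m[:,:x-30]=0;m[:,x+30:]=0
    cs,_=cv2.findContours(m,0,2); q=max(cs,key=cv2.contourArea); print(n,c.round(1),cv2.contourArea(q),cv2.boundingRect(q))
    print("expected ",[proj([415+29*np.cos(f),-280+29*np.sin(f),z],k,t).round(1).tolist() for f in(0,1.57,3.14,4.71) for z in(2,36)])
h=cv2.cvtColor(a,cv2.COLOR_RGB2HSV)
m=cv2.inRange(h,(10,50,90),(24,160,230)); m[:215]=0;m[255:]=0;m[:,:420]=0;m[:,458:]=0
cs,_=cv2.findContours(m,0,2); q=max(cs,key=cv2.contourArea); print("clip",cv2.boundingRect(q),cv2.contourArea(q))
m=cv2.inRange(h,(20,150,100),(35,255,255)); m[:235]=0;m[300:]=0;m[:,:200]=0;m[:,380:]=0
ys,xs=np.nonzero(m); print("pick",len(xs),xs.min() if len(xs) else 0,xs.max() if len(xs) else 0,ys.mean())
if len(xs): print(onz((xs.mean(),ys.mean()),K,T,20))
E
```

```text
32.95 [390.27809752 -25.50502722 129.5213965 ] [-1.2304121  -0.53505007 -0.14583321] 85.4401846302241
top [436.  271.5] 568.0 (420, 259, 30, 27)
expected  [[431.7, 260.3], [435.1, 258.5], [419.8, 273.3], [422.9, 271.9], [433.3, 285.7], [436.9, 284.7], [445.2, 272.7], [449.1, 271.2]]
side [350.6 351.4] 871.5 (335, 339, 31, 36)
expected  [[363.0, 358.3], [364.1, 346.6], [343.0, 352.5], [343.7, 340.8], [336.3, 367.9], [336.9, 356.2], [356.7, 374.1], [357.8, 362.4]]
clip (426, 228, 27, 12) 135.5
pick 0 0 0 nan<stdin>:13: RuntimeWarning: Mean of empty slice.
  ret = ret.dtype.type(ret / rcount)
```

The pulley matches the expected flat outline in both views, and the clip is on the mat. The arm hides the pick from above, so I'll check it in the side view.

```bash
python3 - <<'E'
from h import *
b,K2,T2,_=cam("side"); h=cv2.cvtColor(b,cv2.COLOR_RGB2HSV)
m=cv2.inRange(h,(20,150,100),(35,255,255)); m[:200]=0;m[300:]=0;m[:,:220]=0;m[:,400:]=0
ys,xs=np.nonzero(m); print(len(xs),(xs.min(),xs.max(),ys.min(),ys.max()) if len(xs) else "")
print([proj(p,K2,T2).round(1).tolist() for p in([455,157,12],[449,66,12])])
E
```

```text
276 (np.int64(283), np.int64(302), np.int64(227), np.int64(254))
[[284.7, 230.6], [296.5, 251.9]]
```

The pick lies where I left it, so I'm handing in.

```bash
python3 -c "
from plant import manip
print(manip.job_done())"
```

```text
the job is handed in; nothing more can be done
None
```

I handed the job in at about 33 s. The clip came off with the hook and lies on the mat, the pick is on the worktop, and the pulley is flat on the mat beside the drive unit. No verdict was returned.

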